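# Stand the toppled spray cans up in the bench lane

### The arm

A 6-joint arm with a two-finger parallel gripper is mounted at the origin on the work surface. World frame = base frame: x ahead of the robot, y to its left, z up, the work surface at z = 0. Lengths are in m, angles in rad, forces in N, time in s.
With the tool pointing down it reaches from about 0.3 to 0.775 m from the base axis. Payload 14.6 kg.
Tool frame: the origin (TCP) lies on the centre line of the jaws, within the pads' length; the fingertips stand 19 mm ahead of it and the grasp point (between the pads) is the TCP; z points along the fingers, y is the direction in which the jaws open and shut (so a half turn about z gives the same grasp; the last joint's range is limited). The gripper opens to 94 mm and grips with 3 to 60 N. Pads are 16 mm wide; open, the fingers measure 119 mm over their backs; the gripper's body (75 mm by 177 mm) begins 78 mm behind the grasp point.
Start: joints at [-1.264, 0.3, 1.521, -0, 1.321, -0.067], TCP at [0.201, -0.512, 0.224] pointing down, gripper open.
Joint ranges: [-3.03, 3.03], [-0.79, 2.21], [0.23, 2.52], [-1.04, 4.18], [0, 3.07], [-2.55, 2.55]. Speed limits (rad/s): [2.22, 2.22, 2.57, 3.14, 3.14, 3.14].

### API

Orientations are given as [roll, pitch, yaw] about the fixed x, y, z axes, in that order (R = Rz(yaw) Ry(pitch) Rx(roll)).
In Python, from station import ctrl gives the robot as it stands. The module is installed in compiled form; this text tells all that it offers.
- The arm moves only by the shell command python3 -m creep 'ROWS' [FORCE]. ROWS is a JSON object of lists of equal length, an entry for each row: "translation": the shift along the world's x, y, z in mm, a list of three; "yaw": the turn about the world's z in rad; "gripper": the closure in counts, from 0 (fully open) to 255 (shut). A call has 1 to 5 rows; each row is the pose to reach, as a shift and turn from the pose measured when the call began; what a row does not reach only later rows make up. A row lasts 1/12 s, in which the tool goes at most 41.7 mm and 7.16 degrees, less where a joint would pass 70% of its speed; a pose out of reach is approached as far as the arm can. A call with a gripper value outside its range is refused whole. The fingers move at their own pace and stop on an object; FORCE is the grip in N (left out, the last holds). Time passes only in rows, so rows that repeat a pose let the fingers close. It gives the time, the measured TCP pose, the force and the opening at its end, in the units of the state.
- ctrl.get_obs(): the state, without advancing time (a new reading comes with each control period).
- ctrl.camera(name): name is "side" or "top" or "wrist"; returns a dict with "pixels" (384x512x3 uint8, red, green, blue), "depth" (384x512 float32, m along the optical axis (not along the pixel's ray), 0 where there is no reading), "fx", "fy", "cx", "cy" (pixels), "dist" ([k1, k2, p1, p2, k3] as OpenCV has them; the pictures are not rectified), "R" (3x3) and "t" (3): a world point X has camera coordinates R X + t; the wrist camera has in their place "tool_from_camera" (4x4, takes a point from camera to tool coordinates, whose origin is the TCP and whose axes are the flange's). Camera axes: x right, y down, z forward; pixel columns grow to the right and rows downward; lengths in m; the calibration is good to about 2 mm. A picture is of the moment at which its call begins: read the wrist's pose just before it.
- ctrl.hand_in(): hands the job in, once; it reports no verdict.
The state is a dict: "time_s": time; "qpos": joint angles; "joint_vel": joint speeds; "tau": joint torques, N m; "ee_pos": TCP position; "eef_rot": TCP orientation; "force": force on the tool from outside, world axes, zero at the start; "moment": the same for the moment, N m; "grip_width": finger opening in m.
Only numpy, scipy, OpenCV 4.12 (cv2) and the standard library are available. Lean on these libraries where they do the work, as an engineer would, in place of code of your own. Each camera call takes 0.05 s, during which the arm holds its last target. There are 200 camera calls.

### The job

Two spray cans have toppled over in the blue lane on the welding bench. Stand both of them upright on the lane's floor, cap up, each one closed up against the paste tin at its own end of the lane (touching it, or less than a centimetre from it), so that the middle of the lane is free. The cans dent easily: grip them lightly and set them down without dropping or banging them; leave the tins standing where they are (a nudge of a few millimetres does no harm) and do not disturb the other things on the bench.

Things in the scene. Friction and masses are not known exactly. Their poses are not given: they have to be found in the camera images.
- lane: shallow blue sheet-metal tray fixed to the bench. Origin at the middle of its underside; its y axis runs along the lane, x across it, z up. Inside 68 mm wide (x) and 480 mm long (y). Its floor is two flat runners, tops 6 mm above the origin, with a 20 mm wide groove between them (a lying can rests in it, its axis 30 mm above the origin). Low lips 8 mm thick all round, tops 11 mm above the origin
- can_red_mid (a point): red spray can, white cap, 150 mm long, 0.18 to 0.36 kg: body 52 mm in diameter for 118 mm from the base, then a cone and a 32 mm cap. Point: on its axis, half-way (75 mm from the base); z axis from base to cap. At the start it lies along the lane in the -y half, base towards the -y end, cap towards the lane's middle. Thin: grip with 15 to 30 N; over about 45 N dents it
- can_yellow_mid (a point): yellow spray can, black cap, 150 mm long, 0.18 to 0.36 kg: body 52 mm in diameter for 118 mm from the base, then a cone and a 32 mm cap. Point: on its axis, half-way (75 mm from the base); z axis from base to cap. At the start it lies along the lane in the +y half, base towards the +y end, cap towards the lane's middle. Thin: grip with 15 to 30 N; over about 45 N dents it
- tin_green_mid (a point): full paste tin, green, 62 mm in diameter, 75 mm tall, about 0.35 kg, standing loose in the lane a few mm from one of the two ends (which tin is at which end varies). This point is on its axis half-way up, z axis up
- tin_grey_mid (a point): full paste tin, bare-metal grey, 62 mm in diameter, 75 mm tall, about 0.35 kg, standing loose in the lane a few mm from one of the two ends (which tin is at which end varies). This point is on its axis half-way up, z axis up
- hammer: hammer lying on the bench, 220 mm long, not to be disturbed; origin on the bench near its middle, x axis towards the head
- wire_brush: wire brush lying on the bench, 250 mm long and 33 mm high, not to be disturbed; origin on the bench at its middle, x axis towards the bristles
- rod_eye: steel rod eye lying flat: ring of 100 mm outside diameter, 45 mm high, with a 42 mm rod stub along +x, 1.6 kg, not to be disturbed; origin on the bench at the ring's centre
- wrench: wrench lying on the bench, 190 mm long, not to be disturbed; origin on the bench, x axis along it

How it is judged:
At the end, for the whole second after the job is handed in: both cans stand cap up (within 0.06 rad) and at rest on the lane floor, inside the lane (axis within 20 mm of its centre line), each with its axis within 67 mm of a tin's axis, that is a gap under 10 mm; both tins stand upright (within 0.06 rad), within 18 mm of where they began (angle between each of can_red_mid, can_yellow_mid, tin_green_mid, tin_grey_mid's own z axis and vertical below 0.06 rad and x of can_red_mid in the frame of lane between -0.02 and 0.02 m and y of can_red_mid in the frame of lane between -0.21 and 0.21 m and z of can_red_mid in the frame of lane between 0.077 and 0.085 m and linear speed of each of can_red, can_yellow below 0.02 m/s and (horizontal distance between can_red_mid and tin_green_mid below 0.067 m or horizontal distance between can_red_mid and tin_grey_mid below 0.067 m) and x of can_yellow_mid in the frame of lane between -0.02 and 0.02 m and y of can_yellow_mid in the frame of lane between -0.21 and 0.21 m and z of can_yellow_mid in the frame of lane between 0.077 and 0.085 m and (horizontal distance between can_yellow_mid and tin_green_mid below 0.067 m or horizontal distance between can_yellow_mid and tin_grey_mid below 0.067 m) and distance of each of tin_green_mid, tin_grey_mid from where it was at the start of the episode below 0.018 m); the robot touches nothing.
It fails at once if a tin is shoved more than 18 mm or tipped (distance of any of tin_green_mid, tin_grey_mid from where it was at the start of the episode above 0.018 m or angle between any of tin_green_mid, tin_grey_mid's own z axis and vertical above 0.25 rad).
It fails at once if a can is squeezed hard enough to dent it (both fingers' forces together over 90 N, a grip of 45 N) (contact force between the fingers and can_red above 90 N or contact force between the fingers and can_yellow above 90 N).
It fails at once if a can is banged or pressed on the lane or a tin with over 40 N (contact force between any of can_red, can_yellow and lane above 40 N or contact force between any of can_red, can_yellow and tin_green above 40 N or contact force between any of can_red, can_yellow and tin_grey above 40 N).
It fails at once if a can is dropped: let go upright with its base more than 15 mm above the lane floor ((angle between can_red_mid's own z axis and vertical below 0.5 rad and z of can_red_mid in the frame of lane above 0.096 m and contact force between the fingers and can_red below 0.05 N) or (angle between can_yellow_mid's own z axis and vertical below 0.5 rad and z of can_yellow_mid in the frame of lane above 0.096 m and contact force between the fingers and can_yellow below 0.05 N)).
It fails at once if hammer, wire brush, rod eye or wrench is moved over 20 mm (distance of any of hammer, wire_brush, rod_eye, wrench from where it was at the start of the episode above 0.02 m).
It also fails if it takes over 69 s, if anything falls off the work surface, if the arm or the gripper's body presses on something with over 40 N, if the wrist force passes 120 N, or if a joint passes its speed limit or range.

## Working session

There is one attempt and no reset: what is moved stays moved. The work goes in short steps, Python scripts to look and compute and a shell command to move; the robot and the scene stay as the last step left them, time stands still between calls to the robot, and variables do not carry over. Pictures are saved under pics/ and viewed, about 8 in all and at most 12, crops included, and the job is handed in when it is done.

```bash
mkdir -p pics
cat > h.py <<'E'
from station import ctrl
import numpy as np, cv2
def cam(n):
    c=ctrl.camera(n); return c
def save(c,fn,box=None,s=1):
    im=c["pixels"][:,:,::-1]
    if box: im=im[box[1]:box[3],box[0]:box[2]]
    cv2.imwrite(fn,cv2.resize(im,None,fx=s,fy=s,interpolation=cv2.INTER_CUBIC))
def pts(c):
    "world XYZ of every pixel from depth (fixed cameras)"
    K=np.array([[c["fx"],0,c["cx"]],[0,c["fy"],c["cy"]],[0,0,1]])
    h,w=c["depth"].shape
    uv=np.stack(np.meshgrid(np.arange(w),np.arange(h)),-1).reshape(-1,1,2).astype(float)
    n=cv2.undistortPoints(uv,K,np.array(c["dist"])).reshape(h,w,2)
    d=c["depth"]; P=np.dstack([n[...,0]*d,n[...,1]*d,d])
    return (P-np.array(c["t"]))@np.array(c["R"])
E
python3 - <<'E'
from h import *
o=ctrl.get_obs();print({k:np.round(v,3).tolist() for k,v in o.items()})
a=cam("top");b=cam("side");np.savez("s0.npz",tp=pts(a),sp=pts(b),ti=a["pixels"],si=b["pixels"])
im=np.hstack([a["pixels"],b["pixels"]])[:,:,::-1]
save(a,"pics/top.png",None,1.5);save(b,"pics/side.png",None,1.5)
for c in(a,b):print(-np.array(c["R"]).T@c["t"])
E
```

```text
{'time_s': 0.0, 'qpos': [-1.264, 0.3, 1.522, 0.0, 1.321, -0.067], 'joint_vel': [-0.0, -0.001, -0.002, -0.0, 0.0, -0.0], 'tau': [0.001, -53.181, -35.274, 0.071, 0.024, -0.0], 'ee_pos': [0.201, -0.512, 0.224], 'eef_rot': [-3.14, -0.0, 0.374], 'force': [0.432, 0.56, 0.421], 'moment': [0.042, -0.016, 0.041], 'grip_width': 0.094}
[ 0.3639281  -0.08171026  1.19619727]
[0.49185247 0.82154764 0.59762989]
```

View pics/top.png

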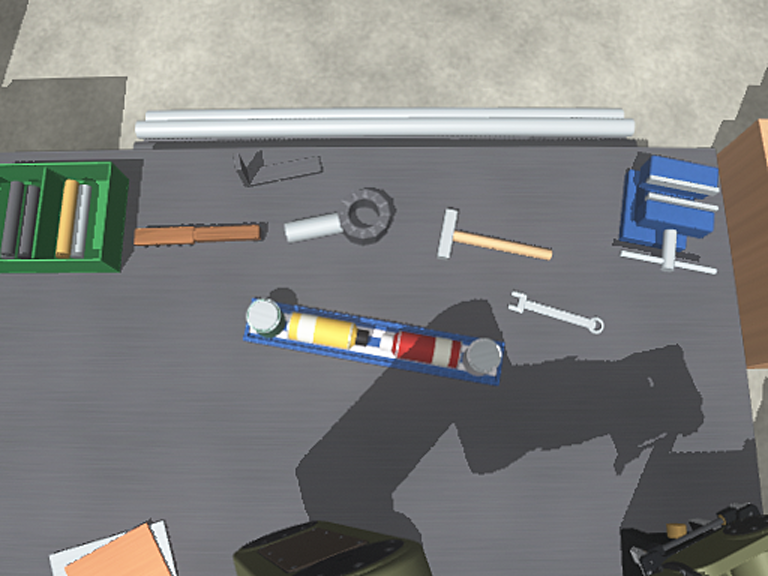

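View pics/side.png

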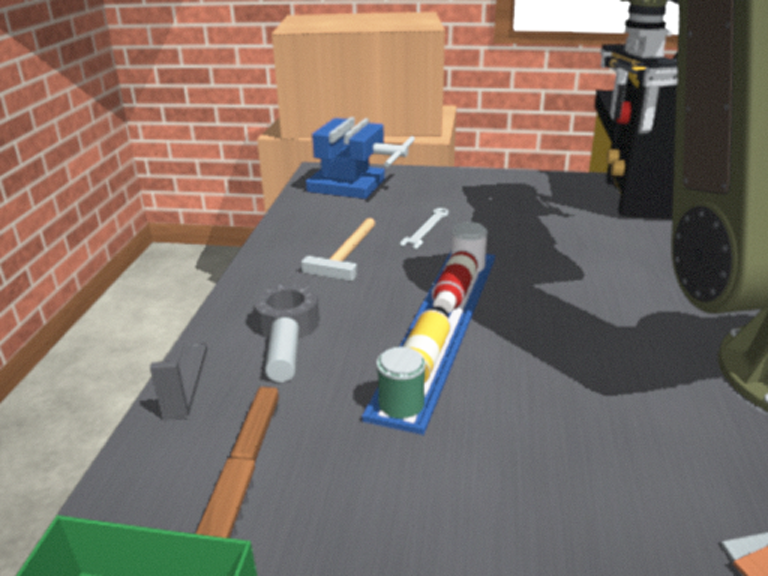

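The top view shows the lane running from (245,318) to (502,365), with the green tin at (265,315), the grey tin at (484,356), the yellow can at 288–370 and the red can at 378–460. I'll measure these from depth.

Run:
```python
import numpy as np,cv2
s=np.load("s0.npz");P=s["tp"];I=s["ti"].astype(int)
h=cv2.cvtColor(s["ti"],cv2.COLOR_RGB2HSV).astype(int)
z=P[...,2];V,U=np.mgrid[:384,:512]
R=(U>155)&(U<345)&(V>190)&(V<262)
print("bench z",np.median(z[270:300,100:150]))
blue=R&(abs(h[...,0]-110)<12)&(h[...,1]>120)&(z<.03)
q=P[blue][:,:2].astype(np.float32);print("blue",cv2.minAreaRect(q),np.median(z[blue]))
for n,m in {"green":R&(z>.07)&(U<200),"grey":R&(z>.07)&(U>300)}.items():
    q=P[m];print(n,cv2.minEnclosingCircle(q[:,:2].astype(np.float32)),np.median(q[:,2]),m.sum())
Y=R&(abs(h[...,0]-25)<8)&(h[...,1]>120)&(z>.02);Rd=R&((h[...,0]<6)|(h[...,0]>174))&(h[...,1]>120)&(z>.02)
for n,m in{"yel":Y,"red":Rd}.items():
    q=P[m];c=q[:,:2].mean(0);print(n,"colour patch",cv2.minAreaRect(q[:,:2].astype(np.float32)),"topz",np.percentile(q[:,2],98))
np.savez("m.npz")
# profile along the lane axis: max height per 5mm
(c,sz,an)=cv2.minAreaRect(P[blue][:,:2].astype(np.float32))
bp=cv2.boxPoints((c,sz,an));e=[bp[1]-bp[0],bp[2]-bp[1]];e=max(e,key=np.linalg.norm);e=e/np.linalg.norm(e);e=e if e[1]>0 else -e
print("lane c",c,"axis",e,np.degrees(np.arctan2(-e[0],e[1])))
q=P[R];a=(q[:,:2]-c)@e;b=(q[:,:2]-c)@[e[1],-e[0]]
for k in np.arange(-.25,.25,.008):
    m=(abs(a-k)<.004)&(abs(b)<.034)&(q[:,2]>.015)
    if m.sum()>2:
        t=q[m,2];hi=t>t.max()-.006;print(round(k*1000),"z",round(t.max()*1000,1),"x of crest",round(b[m][hi].mean()*1000,1))
```

```text
bench z -0.00026608508068696156
blue ((0.5408273935317993, -0.06912660598754883), (0.4974731206893921, 0.08742374926805496), 79.55770111083984) 0.008676344318288272
green ((0.4807317852973938, 0.03573084995150566), 0.16573667526245117) 0.08013224081966407 423
grey ((0.44348037242889404, -0.18673817813396454), 0.13185517489910126) 0.08056901801007707 426
yel colour patch ((0.4985157549381256, -0.02604280412197113), (0.27248677611351013, 0.10296475142240524), 43.17082595825195) topz 0.05882807019442794
red colour patch ((0.44978195428848267, -0.15525197982788086), (0.12176964432001114, 0.19333700835704803), 80.64279174804688) topz 0.059443162939075325
lane c (0.5408273935317993, -0.06912660598754883) axis [0.18124518 0.98343796] -10.442296
-250 z 16.8 x of crest 18.2
-242 z 18.1 x of crest -15.6
-234 z 81.2 x of crest -2.1
-226 z 86.0 x of crest -1.7
-218 z 86.2 x of crest -0.6
-210 z 87.4 x of crest 1.0
-202 z 87.2 x of crest -5.6
-194 z 86.3 x of crest -5.7
-186 z 87.0 x of crest -4.3
-178 z 85.1 x of crest -0.2
-170 z 78.9 x of crest -1.2
-162 z 60.8 x of crest -3.4
-154 z 60.1 x of
[... 488 characters left out ...]
 of crest -5.0
22 z 51.3 x of crest -2.6
30 z 51.1 x of crest -1.1
38 z 59.6 x of crest -0.6
46 z 60.1 x of crest -1.0
54 z 59.8 x of crest -2.9
62 z 58.9 x of crest -1.0
70 z 59.6 x of crest -0.9
78 z 58.8 x of crest -1.4
86 z 60.8 x of crest -2.7
94 z 58.8 x of crest -1.9
102 z 57.3 x of crest -3.3
110 z 61.3 x of crest -3.1
118 z 59.2 x of crest -1.8
126 z 59.9 x of crest -1.7
134 z 58.0 x of crest -1.7
142 z 59.6 x of crest -1.8
150 z 59.2 x of crest -2.7
158 z 57.2 x of crest -1.0
174 z 83.7 x of crest 0.9
182 z 85.6 x of crest 1.4
190 z 85.1 x of crest 0.9
198 z 85.8 x of crest -1.2
206 z 86.7 x of crest -2.5
214 z 85.7 x of crest 0.5
222 z 84.6 x of crest 1.3
230 z 81.4 x of crest 0.2
```

```bash
python3 -m creep '{"translation":[[25,30,0],[50,60,0],[75,90,0],[100,120,0],[125,148,0]],"yaw":[0.1,0.2,0.3,0.4,0.5],"gripper":[0,0,0,0,0]}' 15
python3 -m creep '{"translation":[[25,30,0],[50,60,0],[75,90,0],[100,120,0],[125,148,0]],"yaw":[0.1,0.2,0.3,0.4,0.5],"gripper":[0,0,0,0,0]}'
```

```text
time_s: 0.52
ee_pos: [0.3265, -0.362, 0.2238]
eef_rot: [-3.14, -0.0, 0.878]
force: [1.0, -0.3, 0.5]
grip_width: 0.0939
time_s: 0.93
ee_pos: [0.4523, -0.2121, 0.2237]
eef_rot: [-3.14, -0.0, 1.384]
force: [0.7, -0.7, -0.2]
grip_width: 0.0939
```

Now above red, then a look with the wrist camera.

```bash
python3 -m creep '{"translation":[[28,28,0],[56,60,0],[79,90,0],[79,90,0],[79,90,0]],"yaw":[0,0,0,0,0],"gripper":[0,0,0,0,0]}'
python3 - <<'E'
from h import *
o=ctrl.get_obs();c=cam("wrist");save(c,"pics/w1.png",None,1.5)
print(o["ee_pos"],o["eef_rot"],np.round(c["tool_from_camera"],4).tolist(),c["fx"],c["cx"],c["cy"],c["dist"])
np.savez("w1.npz",d=c["depth"],i=c["pixels"],T=c["tool_from_camera"],e=o["ee_pos"],r=o["eef_rot"],K=[c["fx"],c["fy"],c["cx"],c["cy"]],k=c["dist"])
E
```

```text
time_s: 1.35
ee_pos: [0.5317, -0.1206, 0.223]
eef_rot: [-3.139, -0.0, 1.387]
force: [-0.2, -0.0, -0.1]
grip_width: 0.094
[ 0.53174486 -0.12057717  0.22302855] [-3.13880164e+00 -3.81225217e-04  1.38662890e+00] [[-0.0004, -0.9733, -0.2294, 0.0654], [1.0, -0.0005, 0.0002, -0.0005], [-0.0003, -0.2294, 0.9733, -0.1597], [0.0, 0.0, 0.0, 1.0]] 315.58465690665014 257.8658539990698 190.87145416032848 [-0.03346117  0.          0.          0.          0.        ]
```

View pics/w1.png

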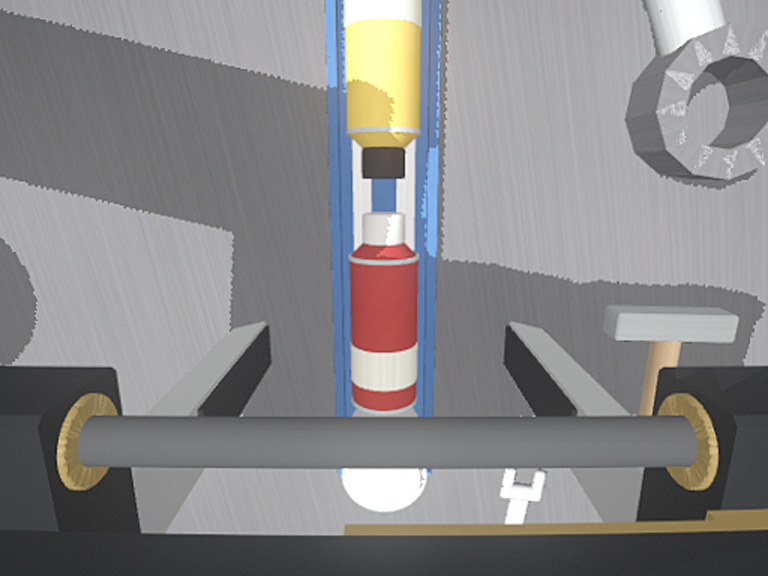

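The wrist view shows the can axes at column 384. Rows: red cap tip 213, red shoulder ring 262, red base 411, yellow cap tip 178, yellow shoulder 130. The lane's outer lips are at about 331 and 440 in row 200.

```bash
cat >> h.py <<'E'
from scipy.spatial.transform import Rotation as Ro
C0=np.array([.5383,-.0687]);E=np.array([.1812,.9834]);X=np.array([.9834,-.1812])
def wray(px,z,T,e,r,K,k,s=1.5):
    "picture pixel (enlarged s) -> lane x,y (mm), world xy on plane z"
    n=cv2.undistortPoints(np.array([[px]],float)/s,np.array([[K[0],0,K[2]],[0,K[1],K[3]],[0,0,1]]),np.array(k)).ravel()
    W=np.eye(4);W[:3,:3]=Ro.from_euler("xyz",r).as_matrix();W[:3,3]=e
    M=W@T;d=M[:3,:3]@[n[0],n[1],1];p=M[:3,3]+d*(z-M[2,3])/d[2]
    return np.round([(p[:2]-C0)@X*1e3,(p[:2]-C0)@E*1e3,*p[:2]*1e3],1)
E
python3 - <<'E'
from h import *
s=np.load("w1.npz");a=[s[x] for x in("T","e","r","K","k")]
for n,px,z in[("red tip",(384,213),.046),("red shoulder",(384,262),.056),("red base",(384,411),.056),("yel tip",(384,178),.046),("yel shoulder",(384,129),.056),("lip L200",(331,200),.011),("lip R200",(440,200),.011),("lip L350",(334,350),.011),("lip R350",(436,350),.011)]: print(n,wray(px,z,*a))
d=s["d"];print("depth at red body",d[200,256],d[100,256])
E
```

```text
red tip [ 2.000e-01 -1.300e+01  5.361e+02 -8.150e+01]
red shoulder [ 1.000e-01 -4.630e+01  5.301e+02 -1.142e+02]
red base [-3.000e-01 -1.608e+02  5.089e+02 -2.268e+02]
yel tip [ 3.000e-01  1.120e+01  5.406e+02 -5.780e+01]
yel shoulder [ 5.000e-01  4.290e+01  5.465e+02 -2.660e+01]
lip L200 [-41.2  -5.6 496.8 -66.7]
lip R200 [ 43.3  -5.8 579.8 -82.2]
lip L350 [ -42.2 -128.9  473.4 -187.8]
lip R350 [  42.8 -129.   557.  -203.3]
depth at red body 0.33835202 0.32614726
```

```bash
python3 -m creep '{"translation":[[-3,-2,-38],[-3,-2,-76],[-3,-2,-114],[-3,-2,-150],[-3,-2,-170]],"yaw":[0,0,0,0,0],"gripper":[0,0,0,0,0]}' 15
python3 -m creep '{"translation":[[0,0,-10],[0,0,-17],[0,0,-17],[0,0,-17],[0,0,-17]],"yaw":[0,0,0,0,0],"gripper":[0,0,60,100,100]}'
python3 -m creep '{"translation":[[0,0,0],[0,0,0],[0,0,0],[0,0,0],[0,0,0]],"yaw":[0,0,0,0,0],"gripper":[110,140,140,140,140]}'
```

```text
time_s: 1.82
ee_pos: [0.5258, -0.1246, 0.0496]
eef_rot: [-3.135, -0.001, 1.383]
force: [-0.0, -0.2, -0.1]
grip_width: 0.094
time_s: 2.23
ee_pos: [0.5265, -0.1251, 0.0341]
eef_rot: [-3.137, -0.0, 1.383]
force: [0.7, 0.5, -0.3]
grip_width: 0.0772
time_s: 2.65
ee_pos: [0.5268, -0.1252, 0.0346]
eef_rot: [-3.138, -0.0, 1.383]
force: [0.5, 0.4, 5.2]
grip_width: 0.0516
```

```bash
python3 -m creep '{"translation":[[0,0,8],[0,0,20],[0,0,32],[0,0,45],[0,0,45]],"yaw":[0,0,0,0,0],"gripper":[140,140,140,140,140]}'
python3 - <<'E'
from h import *
c=cam("side");save(c,"pics/s2.png",(220,120,380,300),3.2)
E
```

```text
time_s: 3.07
ee_pos: [0.528, -0.1255, 0.0829]
eef_rot: [3.141, 0.0, 1.383]
force: [0.6, -1.1, -2.0]
grip_width: 0.0514
```

View pics/s2.png

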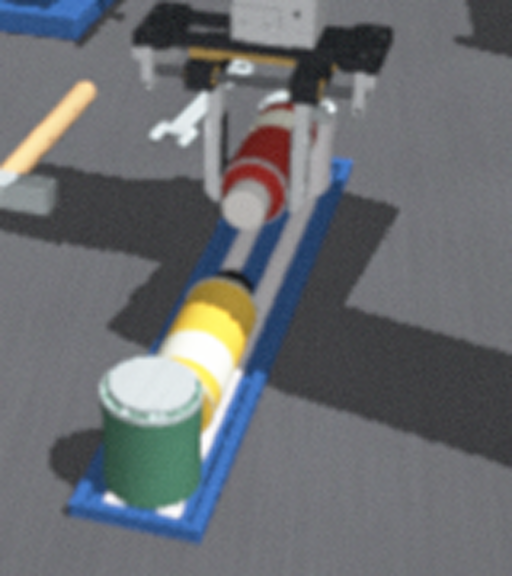

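The can came up almost level, at about (255,170) in the crop, so pad friction stops it pivoting. I'll go back low, ease the grip and raise slowly, so the base stays near the floor.

```bash
python3 -m creep '{"translation":[[0,0,-12],[0,0,-24],[0,0,-36],[0,0,-42],[0,0,-42]],"yaw":[0,0,0,0,0],"gripper":[140,140,140,140,140]}'
python3 -m creep '{"translation":[[0,0,0],[0,0,0],[0,0,4],[0,0,8],[0,0,12]],"yaw":[0,0,0,0,0],"gripper":[140,140,140,140,140]}' 7
python3 -m creep '{"translation":[[0,0,4],[0,0,8],[0,0,12],[0,0,16],[0,0,20]],"yaw":[0,0,0,0,0],"gripper":[140,140,140,140,140]}'
python3 - <<'E'
from h import *
o=ctrl.get_obs();c=cam("wrist");save(c,"pics/w3.png",(150,60,360,290),2.5);print(o["force"])
E
```

```text
time_s: 3.53
ee_pos: [0.5264, -0.125, 0.0369]
eef_rot: [-3.137, -0.0, 1.383]
force: [-0.5, 0.2, -1.1]
grip_width: 0.0518
time_s: 3.95
ee_pos: [0.5266, -0.1251, 0.0498]
eef_rot: [-3.138, -0.0, 1.383]
force: [-0.4, -0.7, -1.2]
grip_width: 0.0521
time_s: 4.37
ee_pos: [0.5266, -0.1251, 0.0702]
eef_rot: [-3.138, -0.0, 1.383]
force: [0.3, -0.8, -1.9]
grip_width: 0.0521
[ 0.30384539 -0.82339012 -1.89230427]
```

View pics/w3.png

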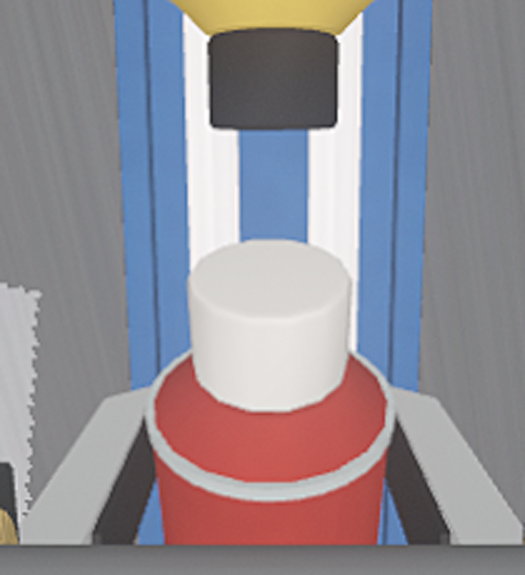

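The cap's end face is now visible at (270,280) in the crop, so the can is pivoting, base down. I'll keep raising.

```bash
R='x'; python3 -m creep '{"translation":[[0,0,4],[0,0,8],[0,0,12],[0,0,16],[0,0,20]],"yaw":[0,0,0,0,0],"gripper":[140,140,140,140,140]}'
python3 -m creep '{"translation":[[0,0,4],[0,0,8],[0,0,12],[0,0,16],[0,0,20]],"yaw":[0,0,0,0,0],"gripper":[140,140,140,140,140]}'
python3 -m creep '{"translation":[[0,0,3],[0,0,6],[0,0,9],[0,0,12],[0,0,12]],"yaw":[0,0,0,0,0],"gripper":[140,140,140,140,140]}'
python3 - <<'E'
from h import *
o=ctrl.get_obs();c=cam("wrist");d=cam("side")
a=cv2.resize(c["pixels"][60:290,130:380,::-1],(500,460));b=cv2.resize(d["pixels"][120:260,235:345,::-1],(300,460),interpolation=2)
cv2.imwrite("pics/m4.png",np.hstack([a,b]));print(o["force"])
E
```

```text
time_s: 4.83
ee_pos: [0.527, -0.1252, 0.0913]
eef_rot: [-3.139, -0.0, 1.383]
force: [0.1, 0.2, -2.8]
grip_width: 0.0522
time_s: 5.25
ee_pos: [0.5269, -0.1252, 0.1117]
eef_rot: [-3.139, -0.0, 1.383]
force: [-0.9, -0.3, -1.4]
grip_width: 0.0519
time_s: 5.67
ee_pos: [0.5271, -0.1252, 0.1243]
eef_rot: [-3.14, 0.0, 1.383]
force: [0.6, -0.9, -2.7]
grip_width: 0.0524
[ 0.63205373 -0.85097197 -2.72901812]
```

View pics/m4.png

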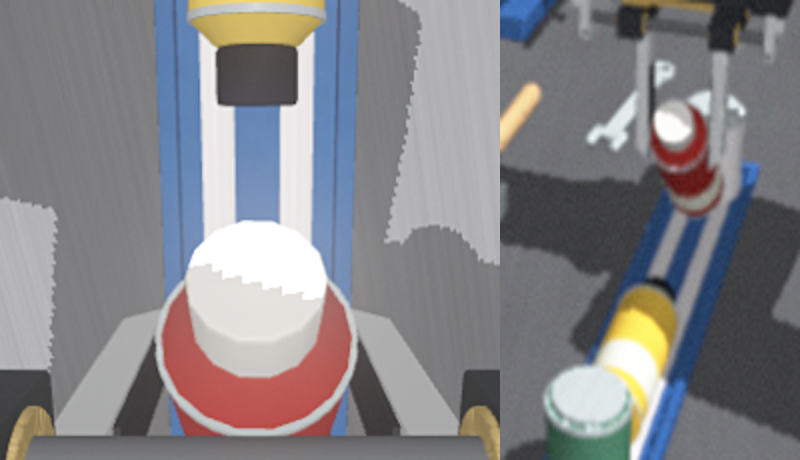

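Now estimate the tilt from the cap's end face with a depth plane fit, first at 7 N and again after easing the grip.

```bash
cat >> h.py <<'E'
def wpts():
    o=ctrl.get_obs();c=ctrl.camera("wrist")
    K=np.array([[c["fx"],0,c["cx"]],[0,c["fy"],c["cy"]],[0,0,1]]);h,w=c["depth"].shape
    uv=np.stack(np.meshgrid(np.arange(w),np.arange(h)),-1).reshape(-1,1,2).astype(float)
    n=cv2.undistortPoints(uv,K,np.array(c["dist"])).reshape(h,w,2);d=c["depth"]
    P=np.dstack([n[...,0]*d,n[...,1]*d,d])
    W=np.eye(4);W[:3,:3]=Ro.from_euler("xyz",o["eef_rot"]).as_matrix();W[:3,3]=o["ee_pos"]
    M=W@c["tool_from_camera"];Q=P@M[:3,:3].T+M[:3,3]
    L=np.dstack([(Q[...,:2]-C0)@X,(Q[...,:2]-C0)@E,Q[...,2]])*1e3
    return o,c,L,d
def face(rng=np.random.default_rng(0)):
    "cap face: plane fit of the points round the grasp, above the TCP"
    o,c,L,d=wpts();g=(o["ee_pos"][:2]-C0)@np.c_[X,E]*1e3;z0=o["ee_pos"][2]*1e3
    m=(d>.02)&(abs(L[...,0]-g[0])<22)&(abs(L[...,1]-g[1]-20)<45)&(L[...,2]>z0+12)&(L[...,2]<z0+60)
    q=L[m];best=None
    for _ in range(400):
        a,b,e=q[rng.choice(len(q),3,False)];n=np.cross(b-a,e-a)
        if np.linalg.norm(n)<60: continue
        n/=np.linalg.norm(n);i=abs((q-a)@n)<1.5
        if best is None or i.sum()>best.sum(): best=i
    p=q[best];ce=p.mean(0);n=np.linalg.svd(p-ce)[2][2];n*=np.sign(n[2])
    print("TCP lane",np.round([*g,z0],1),"face",np.round(ce,1),"n",np.round(n,2),"tilt_y deg",round(np.degrees(np.arctan2(n[1],n[2])),1),"by pos",round(np.degrees(np.arctan2(ce[1]-g[1],ce[2]-z0)),1),len(p),len(q),"Fz",round(o["force"][2],1))
    return c
E
python3 -c "from h import *;face()"
python3 -m creep '{"translation":[[0,0,0],[0,0,0],[0,0,0],[0,0,0],[0,0,0]],"yaw":[0,0,0,0,0],"gripper":[140,140,140,140,140]}' 4
python3 -c "from h import *;face()"
```

```text
TCP lane [ -0.9 -57.6 123.7] face [ -1.4 -27.9 150.2] n [0.   0.69 0.72] tilt_y deg 43.7 by pos 48.3 3399 7181 Fz -3.1
time_s: 6.23
ee_pos: [0.5268, -0.1252, 0.1235]
eef_rot: [-3.139, -0.0, 1.383]
force: [-0.5, 0.3, -2.6]
grip_width: 0.0518
TCP lane [ -1.  -57.6 123.5] face [ -1.5 -46.4 158.7] n [0.   0.24 0.97] tilt_y deg 13.9 by pos 17.7 3782 4069 Fz -2.6
```

```bash
python3 -m creep '{"translation":[[0,0,4],[0,0,8],[0,0,8],[0,0,8],[0,0,8]],"yaw":[0,0,0,0,0],"gripper":[140,140,140,140,140]}' 3.5
python3 -c "from h import *;face()"
```

```text
time_s: 6.7
ee_pos: [0.5268, -0.1252, 0.1316]
eef_rot: [-3.139, -0.0, 1.383]
force: [-0.5, -0.3, -0.9]
grip_width: 0.0517
TCP lane [ -1.  -57.6 131.6] face [ -1.6 -46.4 166.7] n [0.   0.24 0.97] tilt_y deg 14.2 by pos 17.7 3768 4041 Fz -0.9
```

```bash
python3 - <<'E'
from h import *
P=np.load("s0.npz")["tp"];L=np.dstack([(P[...,:2]-C0)@X,(P[...,:2]-C0)@E,P[...,2]])*1e3
for s in(-1,1):
    m=(L[...,2]>76)&(L[...,2]<95)&(abs(L[...,0])<45)&(abs(L[...,1]-s*203)<45)
    q=L[m];print(m.sum(),np.percentile(q,[1,50,99],axis=0).round(1).tolist(),cv2.minEnclosingCircle(q[:,:2].astype(np.float32)),q.mean(0).round(1))
E
python3 -m creep '{"translation":[[-2,-12,0],[-4,-24,0],[-6,-34,0],[-8,-44,0],[-8,-44,0]],"yaw":[0,0,0,0,0],"gripper":[140,140,140,140,140]}' 10
python3 -m creep '{"translation":[[0,0,-2],[0,0,-4],[0,0,-6],[0,0,-7],[0,0,-8]],"yaw":[0,0,0,0,0],"gripper":[140,140,140,140,140]}' 5
python3 -c "from h import *;face()"
```

```text
376 [[-28.6, -232.1, 76.1], [-0.9, -202.6, 80.8], [28.4, -175.2, 86.2]] ((-0.3142465054988861, -203.1636505126953), 31.315105438232422) [  -0.7 -203.    80.9]
351 [[-26.6, 173.0, 76.3], [1.7, 201.7, 80.5], [29.1, 230.1, 85.5]] ((2.800009250640869, 201.38583374023438), 31.476863861083984) [  1.9 201.5  80.4]
time_s: 7.17
ee_pos: [0.5183, -0.1713, 0.1314]
eef_rot: [-3.139, 0.0, 1.381]
force: [-1.0, -0.1, -1.9]
grip_width: 0.0518
time_s: 7.58
ee_pos: [0.5183, -0.171, 0.1232]
eef_rot: [-3.138, 0.0, 1.381]
force: [-0.1, -0.3, -2.1]
grip_width: 0.0519
TCP lane [  -1.1 -104.2  123.2] face [ -1.6 -93.  158.4] n [0.   0.24 0.97] tilt_y deg 14.0 by pos 17.6 3747 4043 Fz -2.1
```

```bash
python3 -m creep '{"translation":[[0,0,-2],[-1,-4,-3],[-2,-10,-3],[-3,-16,-3.5],[-4,-20,-4]],"yaw":[0,0,0,0,0],"gripper":[140,140,140,140,140]}' 4
python3 -c "from h import *;face()"
```

```text
time_s: 8.05
ee_pos: [0.5141, -0.1919, 0.1191]
eef_rot: [-3.138, 0.0, 1.381]
force: [0.6, -0.2, -0.1]
grip_width: 0.0521
TCP lane [  -1.4 -125.5  119.1] face [  -2.  -118.8  155.7] n [0.   0.06 1.  ] tilt_y deg 3.6 by pos 10.5 2494 4061 Fz -0.1
```

```bash
python3 -m creep '{"translation":[[-1,-5,0],[-2,-10,-0.5],[-3,-15,-1],[-3,-17,-1],[-3,-17,-1]],"yaw":[0,0,0,0,0],"gripper":[140,140,140,140,140]}' 4
python3 - <<'E'
from h import *
c=face();o,c,L,d=wpts()
m=(L[...,2]>70)&(L[...,2]<95)&(L[...,1]<-165);print(m.sum())
c=cam("side");save(c,"pics/s5.png",(220,100,380,280),3.2)
E
```

```text
time_s: 8.52
ee_pos: [0.5111, -0.21, 0.1184]
eef_rot: [-3.139, 0.001, 1.38]
force: [0.2, 1.1, 4.8]
grip_width: 0.0521
TCP lane [  -1.2 -143.9  118.4] face [  -1.3 -138.7  156.8] n [ 0.01 -0.04  1.  ] tilt_y deg -2.6 by pos 7.6 1667 4441 Fz 4.8
1037
```

View pics/s5.png

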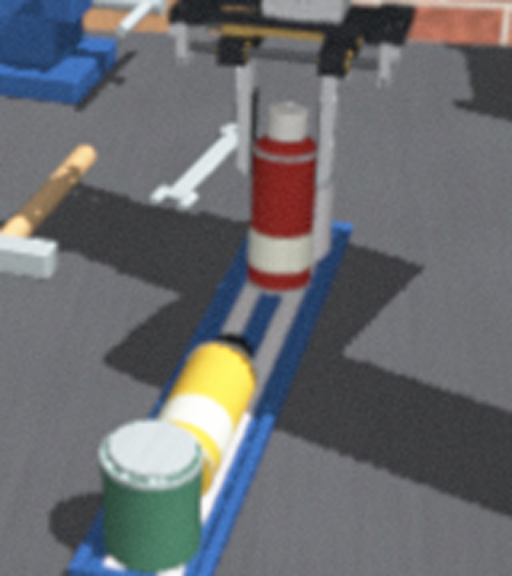

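The red can stands upright in the side view, at (283,200), next to the grey tin. Its face is at 156.8 mm against an expected 156. I'll release, rise and check.

```bash
python3 -m creep '{"translation":[[0,0,0],[0,0,0],[0,0,0],[0,0,0],[0,0,0]],"yaw":[0,0,0,0,0],"gripper":[115,110,100,60,0]}' 4
python3 -m creep '{"translation":[[0,0,0],[0,0,0],[0,0,15],[0,0,45],[0,0,80]],"yaw":[0,0,0,0,0],"gripper":[0,0,0,0,0]}'
python3 -m creep '{"translation":[[4,20,10],[10,55,10],[17,93,10],[17,93,10],[17,93,10]],"yaw":[0,0,0,0,0],"gripper":[0,0,0,0,0]}'
python3 - <<'E'
from h import *
t=cam("top");P=pts(t);L=np.dstack([(P[...,:2]-C0)@X,(P[...,:2]-C0)@E,P[...,2]])*1e3
o,c,W,d=wpts()
for n,A in(("top",L),("wrist",W)):
    for nm,z0,z1,y0,y1 in(("redcap",148,166,-190,-100),("grey tin",72,92,-250,-167),("green",72,92,165,250)):
        m=(A[...,2]>z0)&(A[...,2]<z1)&(abs(A[...,0])<45)&(A[...,1]>y0)&(A[...,1]<y1)
        if m.sum()>40:
            q=A[m];print(n,nm,m.sum(),np.median(q,0).round(1),np.round(cv2.minEnclosingCircle(q[:,:2].astype(np.float32))[0],1),round(cv2.minEnclosingCircle(q[:,:2].astype(np.float32))[1],1))
save(c,"pics/w6.png",None,1.5)
E
```

```text
time_s: 9.08
ee_pos: [0.5111, -0.2093, 0.1181]
eef_rot: [-3.139, 0.0, 1.381]
force: [0.2, -0.3, -0.1]
grip_width: 0.0669
time_s: 9.5
ee_pos: [0.5103, -0.2089, 0.1975]
eef_rot: [-3.135, -0.0, 1.38]
force: [-0.5, -0.7, 0.5]
grip_width: 0.0936
time_s: 9.92
ee_pos: [0.5275, -0.1145, 0.2076]
eef_rot: [-3.135, -0.0, 1.383]
force: [-0.5, -0.8, 0.2]
grip_width: 0.094
top redcap 116 [  -2.5 -137.2  156.7] [  -1.7 -136.7] 15.7
top grey tin 413 [  -0.3 -202.2   80.7] [ 2.000e-01 -2.034e+02] 31.8
top green 407 [  1.1 200.8  80.1] [  2.5 202.6] 31.8
wrist redcap 886 [  -2.8 -137.4  155.6] [  -2.6 -136.4] 16.0
wrist grey tin 980 [   5.  -211.2   80.4] [  -1.  -202.4] 31.4
```

View pics/w6.png

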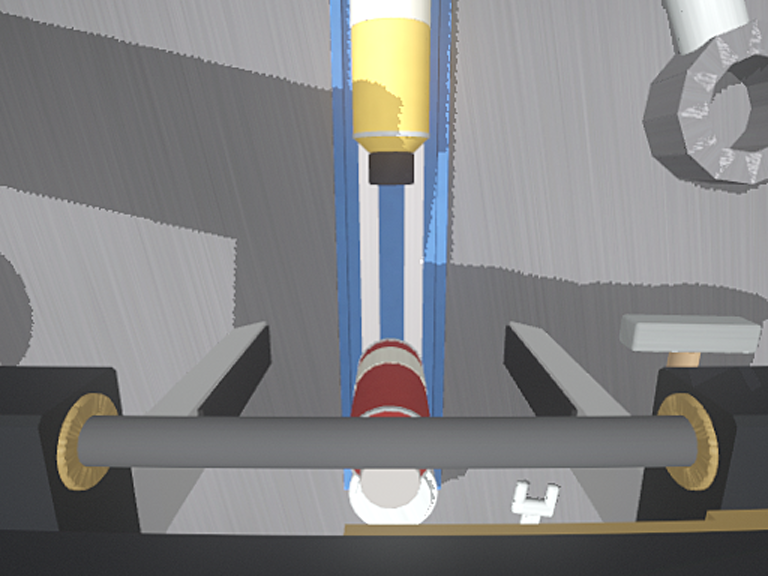

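The red can stands upright but its axis is about 66 mm from the tin's, which is too marginal. I'll regrip lightly and slide it 5 mm closer.

```bash
python3 -m creep '{"translation":[[-6,-33,0],[-13,-70,0],[-16,-88,-10],[-16,-88,-40],[-16,-88,-75]],"yaw":[0,0,0,0,0],"gripper":[0,0,0,0,0]}' 6
python3 -m creep '{"translation":[[0,0,-20],[0,0,-37],[0,0,-37],[0,0,-37],[0,0,-37]],"yaw":[0,0,0,0,0],"gripper":[0,0,60,105,105]}'
python3 -m creep '{"translation":[[0,0,0],[0,0,0],[0,0,0],[-0.5,-2.5,0],[-0.9,-5,0]],"yaw":[0,0,0,0,0],"gripper":[112,130,130,130,130]}'
python3 -m creep '{"translation":[[0,0,0],[0,0,0],[0,0,0],[0,0,0],[0,0,0]],"yaw":[0,0,0,0,0],"gripper":[130,115,108,60,0]}'
python3 -m creep '{"translation":[[0,0,0],[0,0,30],[0,0,70],[0,0,110],[0,0,110]],"yaw":[0,0,0,0,0],"gripper":[0,0,0,0,0]}'
python3 -m creep '{"translation":[[6,33,0],[13,70,0],[16,88,0],[16,88,0],[16,88,0]],"yaw":[0,0,0,0,0],"gripper":[0,0,0,0,0]}'
cat >> h.py <<'E'
def check():
    t=cam("top");P=pts(t);L=np.dstack([(P[...,:2]-C0)@X,(P[...,:2]-C0)@E,P[...,2]])*1e3
    o,c,W,d=wpts()
    for n,A in(("top",L),("wrist",W)):
        for nm,z0,z1,y0,y1 in(("redcap",148,166,-190,-100),("grey tin",72,92,-250,-167),("yelcap",148,166,100,190),("green",72,92,165,250)):
            m=(A[...,2]>z0)&(A[...,2]<z1)&(abs(A[...,0])<45)&(A[...,1]>y0)&(A[...,1]<y1)
            if m.sum()>40:
                q=A[m];e=cv2.minEnclosingCircle(q[:,:2].astype(np.float32));print(n,nm,m.sum(),np.median(q,0).round(1),np.round(e[0],1),round(e[1],1))
E
python3 -c "from h import *;check()"
```

```text
time_s: 10.43
ee_pos: [0.5112, -0.2073, 0.133]
eef_rot: [-3.139, 0.001, 1.377]
force: [0.4, -0.7, -0.4]
grip_width: 0.0938
time_s: 10.85
ee_pos: [0.5115, -0.208, 0.0972]
eef_rot: [-3.14, 0.001, 1.376]
force: [-0.2, -0.1, -0.0]
grip_width: 0.0775
time_s: 11.27
ee_pos: [0.5107, -0.2131, 0.0977]
eef_rot: [-3.14, 0.001, 1.376]
force: [-1.1, 1.9, 4.9]
grip_width: 0.0519
time_s: 11.68
ee_pos: [0.5107, -0.2131, 0.0976]
eef_rot: [-3.14, 0.001, 1.376]
force: [-0.4, 0.1, 0.3]
grip_width: 0.0643
time_s: 12.1
ee_pos: [0.5128, -0.214, 0.2153]
eef_rot: [3.132, 0.004, 1.377]
force: [0.4, -0.0, 0.8]
grip_width: 0.0935
time_s: 12.52
ee_pos: [0.529, -0.1255, 0.2153]
eef_rot: [3.132, 0.004, 1.378]
force: [-0.0, 0.5, 1.1]
grip_width: 0.0941
top redcap 58 [  -2.6 -144.2  156.6] [  -2.3 -141.8] 14.4
top grey tin 415 [-2.000e-01 -2.022e+02  8.020e+01] [-1.000e-01 -2.031e+02] 31.4
top green 401 [  1.5 201.   80.1] [  2.  202.5] 31.9
wrist redcap 225 [  -2.8 -147.1  155.6] [  -2.4 -144.5] 13.1
wrist grey tin 998 [   0.3 -212.1   80.5] [  -0.5 -204.3] 30.7
```

Red is now about 60 mm from the tin. Next, the same recipe for the yellow can.

```bash
python3 -m creep '{"translation":[[6,36,0],[12,72,0],[19,109,-8],[19,109,-40],[19,109,-75]],"yaw":[0.005,0.01,0.01,0.01,0.01],"gripper":[0,0,0,0,0]}' 15
python3 -m creep '{"translation":[[0,0,-35],[0,0,-65],[0,0,-85],[0,0,-85],[0,0,-85]],"yaw":[0,0,0,0,0],"gripper":[0,0,0,0,0]}'
python3 - <<'E'
from h import *
o=ctrl.get_obs();print((o["ee_pos"][:2]-C0)@np.c_[X,E]*1e3,o["ee_pos"],o["eef_rot"])
E
```

```text
time_s: 13.03
ee_pos: [0.5488, -0.0171, 0.1406]
eef_rot: [3.128, 0.004, 1.388]
force: [0.4, -1.0, -0.5]
grip_width: 0.0941
time_s: 13.45
ee_pos: [0.5486, -0.018, 0.0554]
eef_rot: [3.13, 0.004, 1.386]
force: [0.4, -0.5, 0.3]
grip_width: 0.0939
[ 0.98636007 51.75458454] [ 0.54864886 -0.01797865  0.055387  ] [3.12996093 0.00399181 1.38644117]
```

```bash
python3 -m creep '{"translation":[[0,2,-12],[0,2,-20],[0,2,-20],[0,2,-20],[0,2,-20]],"yaw":[0,0,0,0,0],"gripper":[0,0,60,100,106]}' 8
python3 -m creep '{"translation":[[0,0,0],[0,0,0],[0,0,0],[0,0,0],[0,0,0]],"yaw":[0,0,0,0,0],"gripper":[112,140,140,140,140]}'
python3 -m creep '{"translation":[[0,0,4],[0,0,8],[0,0,12],[0,0,16],[0,0,20]],"yaw":[0,0,0,0,0],"gripper":[140,140,140,140,140]}' 6
python3 -m creep '{"translation":[[0,0,4],[0,0,8],[0,0,12],[0,0,16],[0,0,20]],"yaw":[0,0,0,0,0],"gripper":[140,140,140,140,140]}'
python3 - <<'E'
from h import *
o=ctrl.get_obs();print((o["ee_pos"][:2]-C0)@np.c_[X,E]*1e3,o["ee_pos"],o["force"])
c=cam("wrist");d=cam("side")
a=cv2.resize(c["pixels"][60:290,130:380,::-1],(500,460));b=cv2.resize(d["pixels"][150:290,235:345,::-1],(300,460),interpolation=2)
cv2.imwrite("pics/m7.png",np.hstack([a,b]))
E
```

```text
time_s: 13.87
ee_pos: [0.5489, -0.016, 0.0359]
eef_rot: [3.129, 0.004, 1.386]
force: [0.8, -0.1, -0.1]
grip_width: 0.0771
time_s: 14.28
ee_pos: [0.5488, -0.016, 0.0361]
eef_rot: [3.129, 0.004, 1.387]
force: [-2.9, -0.5, 3.1]
grip_width: 0.052
time_s: 14.7
ee_pos: [0.5489, -0.016, 0.0566]
eef_rot: [3.129, 0.004, 1.387]
force: [-0.8, 1.0, -2.9]
grip_width: 0.0519
time_s: 15.12
ee_pos: [0.5488, -0.016, 0.0769]
eef_rot: [3.129, 0.004, 1.387]
force: [0.5, -0.1, -2.9]
grip_width: 0.0522
[ 0.78919105 53.74007337] [ 0.54881475 -0.01599022  0.07694524] [ 0.53122476 -0.14484868 -2.94992   ]
```

View pics/m7.png

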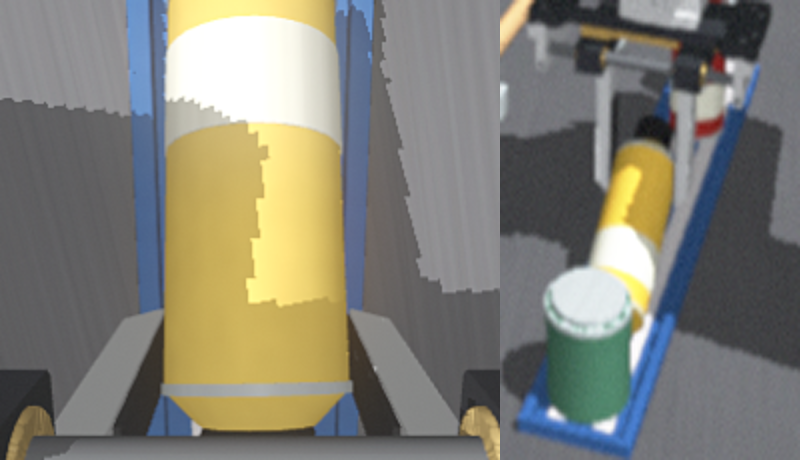

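The side view shows the cap end raised at (655,130), so it is tilting. I'll track the tilt numerically from the body's crest line.

```bash
cat >> h.py <<'E'
def crest():
    o,c,L,d=wpts();g=(o["ee_pos"][:2]-C0)@np.c_[X,E]*1e3;z0=o["ee_pos"][2]*1e3
    m=(d>.05)&(abs(L[...,0]-g[0])<6)&(L[...,1]>g[1]-10)&(L[...,1]<g[1]+110)&(L[...,2]>12)&(L[...,2]<z0+60)
    m&=(cv2.cvtColor(c["pixels"],cv2.COLOR_RGB2HSV)[...,1]>90)
    m&=abs(cv2.cvtColor(c["pixels"],cv2.COLOR_RGB2HSV)[...,0].astype(int)-24)<9
    q=L[m]; q=q[q[:,0].argsort()]
    vx,vy,x0,y0=cv2.fitLine(q[:,1:].astype(np.float32),cv2.DIST_HUBER,0,.01,.01).ravel()
    print("TCP",np.round([*g,z0],1),"tilt from vertical",round(np.degrees(np.arctan2(abs(vx),abs(vy))),1),"slope",round(vy/vx,2),"y range",np.percentile(q[:,1],[2,98]).round(),"z",np.percentile(q[:,2],[2,98]).round(),len(q),"Fz",round(o["force"][2],1))
E
python3 -c "from h import *;crest()"
python3 -m creep '{"translation":[[0,0,0],[0,0,3],[0,0,6],[0,0,9],[0,0,12]],"yaw":[0,0,0,0,0],"gripper":[140,140,140,140,140]}' 4
python3 -c "from h import *;crest()"
```

```text
TCP [ 1.1 53.7 77.3] tilt from vertical 66.4 slope -0.44 y range [ 46. 157.] z [52. 96.] 4059 Fz -1.4
time_s: 15.68
ee_pos: [0.549, -0.0161, 0.0892]
eef_rot: [3.129, 0.004, 1.387]
force: [-0.6, 0.5, -1.9]
grip_width: 0.0523
TCP [ 1.  53.7 89.2] tilt from vertical 58.9 slope -0.6 y range [ 46. 154.] z [ 50. 108.] 3802 Fz -1.9
```

```bash
python3 -m creep '{"translation":[[0,0,4],[0,0,8],[0,0,12],[0,0,16],[0,0,20]],"yaw":[0,0,0,0,0],"gripper":[140,140,140,140,140]}' 4
python3 -m creep '{"translation":[[0,0,4],[0,0,8],[0,0,12],[0,0,14],[0,0,14]],"yaw":[0,0,0,0,0],"gripper":[140,140,140,140,140]}' 4
python3 -c "from h import *;crest()"
python3 -m creep '{"translation":[[0,0,0],[0,0,0],[0,0,0],[0,0,0],[0,0,0]],"yaw":[0,0,0,0,0],"gripper":[140,140,140,140,140]}' 3.5
python3 -c "from h import *;crest();face()"
```

```text
time_s: 16.15
ee_pos: [0.5493, -0.0161, 0.1103]
eef_rot: [3.128, 0.004, 1.387]
force: [-0.4, -0.0, -3.4]
grip_width: 0.052
time_s: 16.57
ee_pos: [0.5494, -0.0162, 0.1249]
eef_rot: [3.127, 0.004, 1.387]
force: [0.5, -0.3, 1.1]
grip_width: 0.0514
TCP [  1.4  53.7 124.9] tilt from vertical 21.9 slope -2.49 y range [ 62. 108.] z [ 31. 142.] 1864 Fz 1.1
time_s: 17.03
ee_pos: [0.5495, -0.0162, 0.1248]
eef_rot: [3.127, 0.004, 1.387]
force: [-1.5, -0.6, 1.0]
grip_width: 0.0516
TCP [  1.5  53.6 124.8] tilt from vertical 21.7 slope -2.51 y range [ 62. 108.] z [ 31. 142.] 1859 Fz 1.0
TCP lane [  1.5  53.7 124.8] face [  0.8  59.  149. ] n [0.01 0.93 0.36] tilt_y deg 68.7 by pos 12.6 1407 2761 Fz 1.2
```

```bash
python3 -m creep '{"translation":[[0,0,3],[0,0,3],[0,0,3],[0,0,3],[0,0,3]],"yaw":[0,0,0,0,0],"gripper":[140,140,140,140,140]}' 3
python3 -c "from h import *;crest()"
python3 -m creep '{"translation":[[2,8,0],[4,22,0],[7,36,0],[9,48,0],[9,48,0]],"yaw":[0,0,0,0,0],"gripper":[140,140,140,140,140]}' 8
python3 -c "from h import *;crest()"
```

```text
time_s: 17.55
ee_pos: [0.5494, -0.0162, 0.1276]
eef_rot: [3.127, 0.004, 1.387]
force: [-0.1, -0.5, -4.0]
grip_width: 0.0514
TCP [  1.4  53.6 127.6] tilt from vertical 6.3 slope -9.06 y range [70. 80.] z [ 64. 155.] 971 Fz -4.0
time_s: 18.02
ee_pos: [0.5586, 0.0341, 0.1275]
eef_rot: [3.127, 0.004, 1.389]
force: [-0.9, 0.3, -4.2]
grip_width: 0.0518
TCP [  1.4 104.7 127.5] tilt from vertical 6.7 slope -8.45 y range [121. 131.] z [ 63. 154.] 909 Fz -4.2
```

```bash
python3 -c "
from h import *
face();o,c,L,d=wpts()
m=(d>.03)&(abs(L[...,0]-1)<14)&(abs(L[...,1]-100)<30)&(L[...,2]>130)&(L[...,2]<200);print(np.percentile(L[m],[2,50,90,98],axis=0).round(1).tolist(),m.sum())"
```

```text
TCP lane [  1.4 103.7 127.5] face [  0.5 108.8 156.3] n [-0.01  0.04  1.  ] tilt_y deg 2.6 by pos 10.1 2845 3455 Fz -3.7
[[-12.4, 97.8, 130.7], [0.7, 112.8, 155.9], [11.5, 120.0, 157.0], [14.2, 122.3, 157.5]] 4021
```

The can is nearly upright with its base at floor level. I'll drag it the remaining ~31 mm towards the green tin.

```bash
python3 -m creep '{"translation":[[1,5,-0.5],[2,11,-1],[3,17,-1.5],[4,22,-1.5],[4,22,-1.5]],"yaw":[0,0,0,0,0],"gripper":[140,140,140,140,140]}' 4
python3 -c "from h import *;face();check()"
```

```text
time_s: 18.58
ee_pos: [0.5628, 0.0546, 0.1267]
eef_rot: [3.126, 0.004, 1.388]
force: [-0.7, -0.3, 5.2]
grip_width: 0.0514
TCP lane [  1.8 125.7 126.7] face [  0.8 135.3 156. ] n [-0.01  0.22  0.97] tilt_y deg 12.9 by pos 18.1 3615 3826 Fz 5.2
top redcap 127 [  -2.2 -137.5  156.2] [  -1.2 -137.7] 15.9
top grey tin 413 [  -0.3 -201.8   80.6] [-2.000e-01 -2.032e+02] 31.6
wrist yelcap 5108 [  0.9 134.1 156.2] [  0.9 133.9] 37.8
wrist green 7660 [  0.9 205.3  80.2] [  0.8 204.7] 31.5
```

The red cap is now fully visible and reads y = -137.7, so it hardly slid; I'll redo that later. The yellow can tipped 13° the other way while dragging. I'll lift it a little and let it hang straight with a weak grip.

```bash
python3 -m creep '{"translation":[[0,0,4],[0,0,8],[0,0,8],[0,0,8],[0,0,8]],"yaw":[0,0,0,0,0],"gripper":[140,140,140,140,140]}' 3.5
python3 -c "from h import *;face()"
python3 -m creep '{"translation":[[0,0,0],[0,0,0],[0,0,0],[0,0,0],[0,0,0]],"yaw":[0,0,0,0,0],"gripper":[140,140,140,140,140]}' 3
python3 -c "from h import *;face()"
```

```text
time_s: 19.15
ee_pos: [0.5625, 0.0538, 0.1343]
eef_rot: [3.127, 0.004, 1.387]
force: [0.5, -0.2, -3.6]
grip_width: 0.0516
TCP lane [  1.6 124.9 134.3] face [  0.6 131.8 163.8] n [-0.01  0.13  0.99] tilt_y deg 7.5 by pos 13.3 3186 3614 Fz -3.6
time_s: 19.62
ee_pos: [0.5625, 0.0538, 0.1342]
eef_rot: [3.127, 0.004, 1.387]
force: [-0.1, -0.9, -3.5]
grip_width: 0.0513
TCP lane [  1.6 124.9 134.2] face [  0.5 131.8 163.7] n [-0.01  0.13  0.99] tilt_y deg 7.4 by pos 13.3 3184 3613 Fz -3.5
```

```bash
python3 -m creep '{"translation":[[1,5,0],[2,12,0],[3,18,0],[3,18,-2],[3,18,-5]],"yaw":[0,0,0,0,0],"gripper":[140,140,140,140,140]}' 7
python3 -m creep '{"translation":[[0,0,-1],[0,-1,-2],[-0.5,-3,-2.5],[-1,-5,-2.5],[-1,-5,-2.5]],"yaw":[0,0,0,0,0],"gripper":[140,140,140,140,140]}' 4
python3 -c "from h import *;face()"
```

```text
time_s: 20.08
ee_pos: [0.5656, 0.0724, 0.1292]
eef_rot: [3.126, 0.004, 1.388]
force: [-0.3, 0.3, -3.2]
grip_width: 0.0514
time_s: 20.5
ee_pos: [0.5646, 0.0668, 0.1267]
eef_rot: [3.126, 0.004, 1.388]
force: [0.1, -1.0, -2.3]
grip_width: 0.0514
TCP lane [  1.3 138.1 126.7] face [  0.2 143.7 156.3] n [-0.01  0.08  1.  ] tilt_y deg 4.8 by pos 10.9 2899 3481 Fz -2.3
```

```bash
python3 -m creep '{"translation":[[0,-1,-1],[0,-2,-1.5],[0,-3,-2],[0,-4,-2],[0,-4,-2]],"yaw":[0,0,0,0,0],"gripper":[140,140,140,140,140]}' 3.5
python3 - <<'E'
from h import *
face();c=cam("side");save(c,"pics/s8.png",(220,90,400,290),2.9)
E
```

```text
time_s: 20.97
ee_pos: [0.5649, 0.0628, 0.1252]
eef_rot: [3.125, 0.004, 1.387]
force: [-0.7, -1.5, 4.6]
grip_width: 0.0514
TCP lane [  2.3 134.1 125.2] face [  1.7 138.9 155.7] n [-0.    0.04  1.  ] tilt_y deg 2.2 by pos 9.0 2640 3363 Fz 4.6
```

View pics/s8.png

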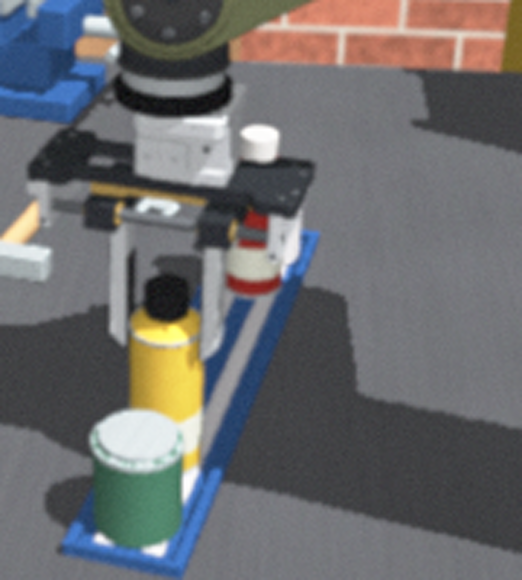

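Both cans look upright: yellow at (167,380), red behind at (255,210). Releasing yellow, rising and moving towards the middle to measure.

```bash
python3 -m creep '{"translation":[[0,0,0],[0,0,0],[0,0,0],[0,0,0],[0,0,0]],"yaw":[0,0,0,0,0],"gripper":[115,110,100,50,0]}' 3.5
python3 -m creep '{"translation":[[0,0,0],[0,0,10],[0,0,35],[0,0,70],[0,0,90]],"yaw":[0,0,0,0,0],"gripper":[0,0,0,0,0]}'
python3 -m creep '{"translation":[[-6,-33,0],[-13,-72,0],[-20,-110,0],[-23,-130,0],[-23,-130,0]],"yaw":[0,0,0,0,0],"gripper":[0,0,0,0,0]}'
python3 -c "from h import *;check();check()"
```

```text
time_s: 21.48
ee_pos: [0.5649, 0.0629, 0.1251]
eef_rot: [3.126, 0.004, 1.388]
force: [0.2, 0.1, -0.8]
grip_width: 0.0674
time_s: 21.9
ee_pos: [0.5653, 0.063, 0.219]
eef_rot: [3.123, 0.003, 1.388]
force: [0.7, -0.7, 0.6]
grip_width: 0.0935
time_s: 22.32
ee_pos: [0.5418, -0.0703, 0.22]
eef_rot: [3.122, 0.004, 1.384]
force: [-0.0, 0.5, -0.5]
grip_width: 0.0942
top redcap 130 [  -2.1 -137.1  156.1] [  -1.6 -137.5] 16.1
top grey tin 416 [-1.000e-01 -2.018e+02  8.030e+01] [   0.  -203.4] 31.6
top yelcap 124 [  3.2 127.1 155.9] [  3.9 127.9] 16.2
top green 404 [  1.7 201.   80.1] [  2.2 201.9] 31.9
wrist redcap 179 [  -1.6 -122.3  151.9] [  -1.7 -128.6] 12.9
wrist yelcap 1750 [  2.6 128.3 155.4] [  2.7 130.1] 16.1
top redcap 129 [  -2.1 -137.3  156.2] [  -1.  -137.5] 16.0
top grey tin 415 [-2.00e-01 -2.02e+02  8.07e+01] [-1.000e-01 -2.035e+02] 31.6
top yelcap 124 [  3.1 127.2 156.1] [  3.6 128.1] 16.1
top green 406 [  1.4 200.7  80.2] [  2.8 202.3] 31.6
wrist redcap 110 [  -1.8 -122.   150.9] [  -1.9 -126.1] 10.8
wrist yelcap 1836 [  2.2 129.1 155.3] [  2.6 130.1] 15.9
```

Both cans stand, but yellow is about 73 mm from its tin and red about 66 mm. At 15 N the pads held a can even horizontally, so I'll regrip at 15 N, lift 2 mm, shift, and set down. Yellow goes first.

```bash
python3 -m creep '{"translation":[[7,38,0],[14,76,0],[20,112,0],[22.5,128,0],[22.5,128,-10]],"yaw":[0.005,0.005,0.005,0.005,0.005],"gripper":[0,0,0,0,0]}' 15
python3 -m creep '{"translation":[[0,0,-35],[0,0,-70],[0,0,-100],[0,0,-117],[0,0,-117]],"yaw":[0,0,0,0,0],"gripper":[0,0,0,0,0]}'
python3 -c "from h import *;o=ctrl.get_obs();print((o['ee_pos'][:2]-C0)@np.c_[X,E]*1e3,o['ee_pos'])"
```

```text
time_s: 22.93
ee_pos: [0.5657, 0.0664, 0.2108]
eef_rot: [3.12, 0.002, 1.399]
force: [0.5, -0.2, -0.6]
grip_width: 0.0938
time_s: 23.35
ee_pos: [0.5636, 0.0665, 0.0896]
eef_rot: [3.126, 0.004, 1.399]
force: [-0.9, -0.4, -0.5]
grip_width: 0.0939
[  0.34184492 137.48895545] [0.56355147 0.066457   0.0895895 ]
```

```bash
python3 -m creep '{"translation":[[0.6,-5,0],[0.6,-8.8,0],[0.6,-8.8,0],[0.6,-8.8,0],[0.6,-8.8,0]],"yaw":[-0.01,-0.01,-0.01,-0.01,-0.01],"gripper":[0,0,60,100,106]}' 15
python3 -m creep '{"translation":[[0,0,0],[0,0,0],[0,0,0],[0,0,0],[0,0,0]],"yaw":[0,0,0,0,0],"gripper":[112,140,140,140,140]}' 15
python3 -m creep '{"translation":[[0,0,1.5],[0,0,3],[0,0,3],[0,0,3],[0,0,3]],"yaw":[0,0,0,0,0],"gripper":[140,140,140,140,140]}'
python3 -c "from h import *;face()"
```

```text
time_s: 23.77
ee_pos: [0.5646, 0.0576, 0.0906]
eef_rot: [3.125, 0.003, 1.389]
force: [-0.1, 0.1, 0.0]
grip_width: 0.0772
time_s: 24.18
ee_pos: [0.5645, 0.0577, 0.0907]
eef_rot: [3.125, 0.003, 1.389]
force: [-1.0, 0.0, 2.9]
grip_width: 0.0517
time_s: 24.6
ee_pos: [0.5644, 0.0577, 0.0935]
eef_rot: [3.125, 0.003, 1.389]
force: [-0.4, -0.3, -2.8]
grip_width: 0.0512
TCP lane [  2.8 129.   93.5] face [  4.3 149.9 131.3] n [0.09 0.62 0.78] tilt_y deg 38.9 by pos 29.0 2030 6317 Fz -2.8
```

```bash
python3 -m creep '{"translation":[[0.5,3,0],[1,6,0],[1.6,9,0],[2.2,11.8,0],[2.2,11.8,0]],"yaw":[0,0,0,0,0],"gripper":[140,140,140,140,140]}' 15
python3 -m creep '{"translation":[[0,0,-1],[0,0,-2],[0,0,-2.8],[0,0,-2.8],[0,0,-2.8]],"yaw":[0,0,0,0,0],"gripper":[140,140,140,140,140]}' 
python3 -m creep '{"translation":[[0,0,0],[0,0,0],[0,0,0],[0,0,0],[0,0,0]],"yaw":[0,0,0,0,0],"gripper":[116,110,100,50,0]}' 5
python3 -m creep '{"translation":[[0,0,0],[0,0,10],[0,0,45],[0,0,85],[0,0,125]],"yaw":[0,0,0,0,0],"gripper":[0,0,0,0,0]}'
python3 -m creep '{"translation":[[-7,-38,0],[-14,-77,0],[-21,-115,0],[-28,-154,0],[-36,-193,0]],"yaw":[0,0,0,0,0],"gripper":[0,0,0,0,0]}'
python3 -m creep '{"translation":[[0,0,0],[0,0,0]],"yaw":[0,0],"gripper":[0,0]}'
python3 -c "from h import *;check();o=ctrl.get_obs();print((o['ee_pos'][:2]-C0)@np.c_[X,E]*1e3,o['ee_pos'])"
```

```text
time_s: 25.07
ee_pos: [0.5667, 0.0701, 0.0935]
eef_rot: [3.125, 0.003, 1.39]
force: [-0.8, 0.3, -3.8]
grip_width: 0.0517
time_s: 25.48
ee_pos: [0.5668, 0.0701, 0.0912]
eef_rot: [3.125, 0.003, 1.39]
force: [-2.8, 1.3, 4.7]
grip_width: 0.0516
time_s: 25.9
ee_pos: [0.5668, 0.0701, 0.0912]
eef_rot: [3.125, 0.003, 1.389]
force: [0.6, -0.0, -0.3]
grip_width: 0.0674
time_s: 26.32
ee_pos: [0.5664, 0.07, 0.2183]
eef_rot: [3.125, 0.003, 1.39]
force: [1.2, -0.4, 0.1]
grip_width: 0.0939
time_s: 26.73
ee_pos: [0.5298, -0.1246, 0.2194]
eef_rot: [3.124, 0.003, 1.39]
force: [0.1, 0.8, 0.1]
grip_width: 0.0939
time_s: 26.9
ee_pos: [0.5294, -0.1263, 0.2203]
eef_rot: [3.123, 0.003, 1.387]
force: [0.7, 0.4, -0.1]
grip_width: 0.0941
top redcap 46 [  -2.2 -145.8  156.4] [  -1.7 -142.2] 14.7
top grey tin 417 [  -0.3 -202.1   80.6] [ 2.000e-01 -2.031e+02] 31.7
top yelcap 123 [  4.1 139.8 155.6] [  4.4 140.2] 15.8
top green 388 [  0.8 201.7  80. ] [  2.4 202.5] 31.6
wrist redcap 156 [  -2.7 -148.2  155.6] [  -2.7 -145.9] 11.7
wrist grey tin 957 [  -0.4 -212.4   80.5] [  -0.7 -205.2] 30.6
[  1.79362888 -56.02700351] [ 0.529911   -0.124127    0.21990144]
```

Yellow is now 62 mm from the green tin. The same for red.

```bash
python3 -m creep '{"translation":[[-8,-36,0],[-14,-65,0],[-18,-79,0],[-18,-79,0],[-18,-79,-10]],"yaw":[0,0,0,0,0],"gripper":[0,0,0,0,0]}' 15
python3 -m creep '{"translation":[[0,0,-35],[0,0,-70],[0,0,-100],[0,0,-118],[0,0,-118]],"yaw":[0,0,0,0,0],"gripper":[0,0,0,0,0]}'
python3 -c "from h import *;o=ctrl.get_obs();print((o['ee_pos'][:2]-C0)@np.c_[X,E]*1e3,o['ee_pos'])"
```

```text
time_s: 27.42
ee_pos: [0.5129, -0.2025, 0.2113]
eef_rot: [3.121, 0.004, 1.39]
force: [-0.4, 0.4, 0.9]
grip_width: 0.0938
time_s: 27.83
ee_pos: [0.5115, -0.1997, 0.0889]
eef_rot: [3.127, 0.002, 1.392]
force: [0.4, 0.1, -0.4]
grip_width: 0.0944
[  -2.63701749 -133.73576365] [ 0.5114714  -0.19974985  0.08892437]
```

```bash
python3 -m creep '{"translation":[[0,-3,1],[0,-3.5,1],[0,-3.5,1],[0,-3.5,1],[0,-3.5,1]],"yaw":[0,0,0,0,0],"gripper":[0,0,60,100,106]}' 15
python3 -m creep '{"translation":[[0,0,0],[0,0,0],[0,0,0],[0,0,0],[0,0,0]],"yaw":[0,0,0,0,0],"gripper":[112,140,140,140,140]}' 15
python3 -m creep '{"translation":[[0,0,1.5],[0,0,3],[0,0,3],[0,0,3],[0,0,3]],"yaw":[0,0,0,0,0],"gripper":[140,140,140,140,140]}'
python3 -m creep '{"translation":[[-0.3,-2,0],[-0.6,-4,0],[-0.9,-5,0],[-0.9,-5,0],[-0.9,-5,0]],"yaw":[0,0,0,0,0],"gripper":[140,140,140,140,140]}' 15
python3 -m creep '{"translation":[[0,0,-1],[0,0,-2],[0,0,-2.8],[0,0,-2.8],[0,0,-2.8]],"yaw":[0,0,0,0,0],"gripper":[140,140,140,140,140]}' 
python3 -m creep '{"translation":[[0,0,0],[0,0,0],[0,0,0],[0,0,0],[0,0,0]],"yaw":[0,0,0,0,0],"gripper":[116,110,100,50,0]}' 5
python3 -m creep '{"translation":[[0,0,0],[0,0,10],[0,0,45],[0,0,85],[0,0,125]],"yaw":[0,0,0,0,0],"gripper":[0,0,0,0,0]}'
python3 -m creep '{"translation":[[7,38,0],[14,76,0],[21,112,0],[24,130,0],[24,130,0]],"yaw":[0,0,0,0,0],"gripper":[0,0,0,0,0]}'
python3 - <<'E'
from h import *
check();check()
a=cam("top");b=cam("side")
cv2.imwrite("pics/fin.png",np.hstack([cv2.resize(a["pixels"][185:265,155:345,::-1],(400,168),interpolation=2),np.zeros((168,1,3),np.uint8)]))
A=cv2.resize(a["pixels"][180:270,155:345,::-1],(780,370),interpolation=2)[:, :400];
B=cv2.resize(b["pixels"][90:290,220:400,::-1],(450,500),interpolation=2)
T=cv2.resize(a["pixels"][80:270,150:420,::-1],(340,240),interpolation=2)
cv2.imwrite("pics/fin.png",np.hstack([B,np.vstack([T,np.zeros((260,340,3),np.uint8)])]))
E
```

```text
time_s: 28.25
ee_pos: [0.5119, -0.2033, 0.0909]
eef_rot: [3.126, 0.002, 1.392]
force: [-0.7, 0.2, -0.0]
grip_width: 0.0772
time_s: 28.67
ee_pos: [0.5118, -0.2034, 0.0911]
eef_rot: [3.126, 0.002, 1.392]
force: [-0.8, -0.0, 2.7]
grip_width: 0.052
time_s: 29.08
ee_pos: [0.5118, -0.2033, 0.0939]
eef_rot: [3.126, 0.002, 1.392]
force: [0.6, -0.4, -3.0]
grip_width: 0.0517
time_s: 29.5
ee_pos: [0.5108, -0.2084, 0.0939]
eef_rot: [3.126, 0.002, 1.392]
force: [0.7, -0.1, -2.5]
grip_width: 0.0519
time_s: 29.92
ee_pos: [0.5108, -0.2084, 0.0911]
eef_rot: [3.126, 0.002, 1.392]
force: [0.5, -0.6, -1.2]
grip_width: 0.0521
time_s: 30.33
ee_pos: [0.5109, -0.2084, 0.0912]
eef_rot: [3.126, 0.002, 1.392]
force: [0.5, -0.4, -1.2]
grip_width: 0.067
time_s: 30.75
ee_pos: [0.5105, -0.2082, 0.2183]
eef_rot: [3.127, 0.002, 1.392]
force: [0.6, -0.1, -0.1]
grip_width: 0.0937
time_s: 31.17
ee_pos: [0.5348, -0.0751, 0.2193]
eef_rot: [3.126, 0.001, 1.396]
force: [0.2, 0.3, -0.6]
grip_width: 0.094
top redcap 126 [  -2.1 -142.4  156.2] [  -1.9 -142.8] 15.8
top grey tin 412 [  -0.7 -202.2   80.6] [  -0.3 -203.4] 31.6
top yelcap 124 [  4.2 139.9 155.4] [  4.4 140.3] 15.8
top green 388 [  0.6 201.   80.4] [  2.2 202.3] 31.6
wrist redcap 304 [  -2.4 -128.8  153.9] [  -1.9 -135.8] 14.1
wrist yelcap 222 [  3.5 128.8 153.9] [  3.1 132.2] 11.2
top redcap 126 [  -2.2 -142.4  156.3] [  -1.7 -142.9] 15.9
top grey tin 408 [-2.000e-01 -2.023e+02  8.090e+01] [-2.000e-01 -2.032e+02] 31.3
top yelcap 126 [  3.9 139.1 155.9] [  4.5 140.2] 15.9
top green 393 [  1.1 201.6  80.3] [  3.2 202. ] 31.9
wrist redcap 370 [  -1.8 -129.5  154.2] [  -1.7 -136.4] 14.5
wrist grey tin 52 [  25.2 -197.2   75.9] [  -0.5 -199.7] 30.6
wrist yelcap 112 [  3.4 128.1 152.1] [  3.2 130.1] 8.9
```

View pics/fin.png

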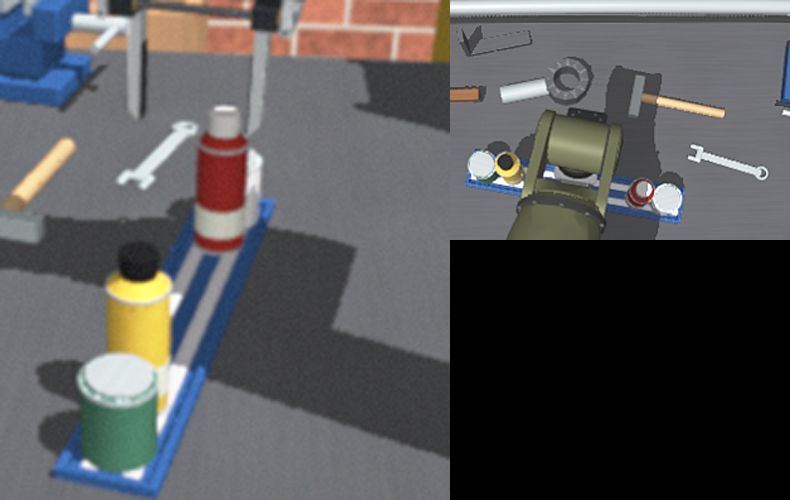

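Both cans stand upright: red at (222,180) and yellow at (138,330), each next to its tin. The arm is clear and the middle of the lane is free, so I'm handing in.

```bash
python3 -m creep '{"translation":[[0,0,0],[0,0,0],[0,0,0]],"yaw":[0,0,0],"gripper":[0,0,0]}'; python3 -c "from station import ctrl;print(ctrl.hand_in())"
```

```text
time_s: 31.72
ee_pos: [0.5342, -0.0798, 0.2184]
eef_rot: [3.127, 0.002, 1.39]
force: [1.1, -0.5, -0.1]
grip_width: 0.0936
the job is handed in; nothing more can be done
None
```

Both cans are standing cap up in the lane, each close to the tin at its own end. I handed the job in at about 32 s of the 69 s allowed; the hand-in gave no verdict.

**How it was done:** I gripped each can near its shoulder and raised it slowly with the grip eased from 7–8 N down to 3–4 N, so it swung upright between the pads. I then set it on the floor. Later I regripped each can at 15 N, lifted it 3 mm and moved it closer to its tin.

**Last checks (top camera, good to about 2 mm):**

| Can | Tin | Distance between axes (limit 67 mm) | Off the lane's centre line (limit 20 mm) | Cap height |
|---|---|---|---|---|
| red | grey | about 60.5 mm | about 2 mm | 156 mm, as expected |
| yellow | green | about 62 mm | about 4 mm | 156 mm, as expected |

The tins read within about 1 mm of where they started. The tools look undisturbed in the final picture, but I did not measure them. The gripper was open and clear of everything at hand-in.

**What went wrong or disagreed:**
- **First placings too far out:** red came out about 66 mm from its tin and yellow about 73 mm. Dragging with a light grip only tilted the cans, and the first attempt to correct red moved it about 1 mm.
- **Misleading reading on red:** after that attempt, a partly hidden view of the red cap suggested red was already close enough. A clear view showed it was not.
- **Wrist camera at the end:** both caps were partly out of its view, so I relied on the top camera for the final distances.

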